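# Hang the flat brush to dry on the free peg of the leaning rack

## Robot

A 6-joint arm with a two-finger parallel gripper is mounted at the origin on the work surface. World frame = base frame: x ahead of the robot, y to its left, z up, the work surface at z = 0. Lengths are in mm, angles in rad, forces in N, time in s.
With the tool pointing down it reaches from about 350 to 725 mm from the base axis. Payload 6 kg.
Tool frame: the origin (TCP) lies midway between the tips of the shut fingers; the grasp point (between the pads) lies 19 mm behind it (r.grip_depth is the z of the grasp point in the tool frame, in mm); z points along the fingers, y is the line along which they close (so a half turn about z gives the same grasp; the last joint's range is limited). The gripper opens to 85 mm and grips with 20 to 120 N. Pads are 22 mm wide; open, the fingers measure 114 mm over their backs; the gripper's body (76 mm by 85 mm) begins 54 mm behind the grasp point. The pads swing forward as they close: fully open they stand 13 mm farther back than shut.
Start: joints at [-0.815, 0.04, 0.085, 0, -1.615, -0.334], TCP at [245.648, -547.385, 231.261] pointing down, gripper open.
Joint ranges: [-2.56, 2.56], [-1.29, 2.01], [-1.08, 1.49], [-3.29, 1.98], [-2.81, -0.18], [-2.99, 2.99]. Speed limits (rad/s): [2.57, 2.57, 3.01, 3.14, 3.14, 3.14].

## Interface

Orientations are given as [roll, pitch, yaw] about the fixed x, y, z axes, in that order (R = Rz(yaw) Ry(pitch) Rx(roll)).
In Python, from cell import r, cams gives the robot as it stands.
- The arm moves only by the shell command python3 -m inch 'ROWS' [FORCE]. ROWS is JSON, a list of rows, each an object with "angular": the turn, a rotation vector about the world's x, y, z in degrees, a list of three; "linear": the shift along the world's x, y, z in m, a list of three; "hand": the opening, from -1 (shut) to 1 (fully open), so that 0 is half open. A call has 1 to 10 rows; each row is the pose to reach, as a shift and turn from the pose commanded when the call began; what a row does not reach only later rows make up. A row lasts 1/10 s, in which the tool goes at most 50 mm and 8.59 degrees, less where a joint would pass 70% of its speed; a pose out of reach is approached as far as the arm can. A call with a gripper value outside its range is refused whole. The fingers move at their own pace and stop on an object; FORCE is the grip in N (left out, the last holds). Time passes only in rows, so rows that repeat a pose let the fingers close. It gives the time, the measured TCP pose, the force, the opening and the grip force at its end, in the units of the state.
- r.get_obs(): the state, without advancing time (a new reading comes with each control period).
- cams.get_image(name): name is "scene" or "top" or "wrist"; returns the picture (480x640x3 uint8, red, green, blue); there is no depth.
- cams.camera_info(name): a dict with "vfov" (degrees; the focal length in pixels is half the picture's height over the tangent of half this angle, whatever the lens; pixels are square), "cx", "cy" (the principal point, pixels), "rvec" (rotation vector, rad) and "tvec" (3), from world to camera coordinates, as OpenCV has them. Camera axes: x right, y down, z forward; pixel columns grow to the right and rows downward; lengths in mm; the calibration is good to about 2 mm. A picture is of the moment at which its call begins: read the wrist's pose just before it. camera_info takes no time and is no camera call; for the wrist camera it gives the pose at the moment of the call.
- r.sign_off(): hands the job in; it is judged then, once.
The state is a dict: "clock": time; "joint_positions": joint angles; "dq": joint speeds; "tau": joint torques, N m; "position": TCP position; "eef_rot": TCP orientation; "wrist_force": force on the tool from outside, world axes, zero at the start; "moment": the same for the moment, N m; "finger_gap": finger opening in mm; "gripper_force": force on a finger pad.
Only numpy, scipy, OpenCV 4.12 (cv2) and the standard library are available. Lean on these libraries where they do the work, as an engineer would, in place of code of your own. Each camera call takes 0.05 s, during which the arm holds its last target. There are 200 camera calls.

## Task

Hang the flat brush that lies on the bench on the free peg of the leaning drying rack by the hole in its handle, bristles down, slid fully down the peg so that it lies flat against the rails like the two brushes that already hang there. The pegs were set by hand and stand up to a finger's width off their ink ticks, so feel for the peg. Leave the two hanging brushes on their pegs and do not disturb the glue jar and the thread cone.

Things in the scene. Friction and masses are not known exactly. Their poses are not given: they have to be found in the camera images.
- rack: Brown wooden drying rack, fixed; face leans back 38 degrees from vertical. Origin on the bench where the face's plane meets it, mid-width; x level from front to back, y left, z up. Two rails 340 mm wide, 15 mm thick, flush with the face; up the slope from the origin: lower rail 82-128 mm, peg rail 182-258 mm; open air between. Three pegs, 215 mm up the slope, two hold a brush, one is free.
- mark0 (a point): Where the left-hand peg should stand: a point on the peg rail's face, 95 mm to rack +y of mark1, 169 mm above the bench, shown by an ink tick just below. Axes: x straight up the slope, y left along the rail, z square out of the face (38 degrees above level, to the robot's side). The pegs were set by hand, off their marks: see mark1.
- mark1 (a point): As mark0, for the middle peg. Every peg: a pale round wooden dowel, 8 mm thick, hemispherical tip, 32 to 36 mm long from the face to the tip, leaning 12 degrees from the mark's z axis towards its x, so that it points 50 degrees above level. Set by hand: its axis meets the face up to 8 mm to either side of its mark (along y) and up to 3 mm above or below it (along x).
- mark2 (a point): As mark0, for the right-hand peg, 95 mm to rack -y of mark1.
- brush: Flat brush to hang: pale handle, brass ferrule, stiff brown bristles; 180 mm long, 60-120 g, lying flat. Origin on the underside at half length; x along it from bristles to eye, z up. Handle 10 mm thick, 22 mm wide for x = -2 to 62 mm; eye end 26 mm wide, x = 62 to 90; wood 36 wide, x = -14 to -2; ferrule 60 wide, 11 thick, x = -36 to -12; bristles 56 wide, 10 thick, to x = -90. Underside flat.
- brush_eye (a point): Centre of the eye, the round 12 mm hole through the brush's handle, at mid-thickness: 76 mm from the brush's origin along its x, 5 mm above the underside. Axes as the brush.
- hung_a_eye (a point): Centre of the eye of a brush that already hangs on its peg and must stay there: brown handle, steel ferrule 52 mm wide, fair bristles, otherwise sized as the brush. Axes as the rack's.
- hung_b_eye (a point): The same for the other hanging brush: dark handle, copper ferrule 52 mm wide, black bristles.
- glue_jar: Bystander: amber glass jar, 64 mm across, 75 mm tall, red cap. Origin under its middle.
- thread_cone: Bystander: white thread cone, 60 mm across its foot, 106 mm tall. Origin under its middle.
Mind the look-alikes: they are no part of the job. What is meant by the brush is not grey or pink, and is the larger of those in its own colour.

How it is judged (in metres and radians):
At the end, for the whole second after the job is handed in: The brush hangs still on the free peg: eye centre under 9 mm off the rail, within 13 mm of the mark along the rail and -8 to +9 mm along the slope; within 8 degrees of the face, bristles down, under 46 degrees from vertical. Hung eyes moved under 12 mm, jar and cone under 20 mm (((x of brush_eye in the frame of mark0 between -0.008 and 0.009 m and y of brush_eye in the frame of mark0 between -0.013 and 0.013 m and z of brush_eye in the frame of mark0 between 0 and 0.009 m) or (x of brush_eye in the frame of mark1 between -0.008 and 0.009 m and y of brush_eye in the frame of mark1 between -0.013 and 0.013 m and z of brush_eye in the frame of mark1 between 0 and 0.009 m) or (x of brush_eye in the frame of mark2 between -0.008 and 0.009 m and y of brush_eye in the frame of mark2 between -0.013 and 0.013 m and z of brush_eye in the frame of mark2 between 0 and 0.009 m)) and angle between the z axis of brush and the z axis of mark1, either way round below 0.15 rad and angle between brush's own x axis and vertical below 0.8 rad and linear speed of brush below 0.02 m/s and angular speed of brush below 0.2 rad/s and distance of each of hung_a_eye, hung_b_eye from where it was at the start of the episode below 0.012 m and distance of each of glue_jar, thread_cone from where it was at the start of the episode below 0.02 m); the robot touches nothing.
It fails at once if a hanging brush is pulled off its peg or pushed away (its eye moves more than 25 mm) (distance of any of hung_a_eye, hung_b_eye from where it was at the start of the episode above 0.025 m).
It fails at once if the glue jar or the thread cone is pushed more than 20 mm (distance of any of glue_jar, thread_cone from where it was at the start of the episode above 0.02 m).
It also fails if it takes over 59 s, if anything falls off the work surface, if the arm or the gripper's body presses on something with over 40 N, if the wrist force passes 120 N, or if a joint passes its speed limit or range.

## Working session

There is one attempt and no reset: what is moved stays moved. The work goes in short steps, Python scripts to look and compute and a shell command to move; the robot and the scene stay as the last step left them, time stands still between calls to the robot, and variables do not carry over. Pictures are saved under pics/ and viewed, at most 10 in all, crops included, and the job is handed in when it is done.

```bash
mkdir -p pics; ls
cat > h.py <<'E'
import numpy as np, cv2
from cell import r, cams
def cam(n):
    i=cams.camera_info(n); f=240/np.tan(np.radians(i['vfov']/2))
    K=np.array([[f,0,i['cx']],[0,f,i['cy']],[0,0,1.]]); R=cv2.Rodrigues(np.array(i['rvec'],float))[0]
    return K,R,np.array(i['tvec'],float).ravel(),i
def ray(c,u,v):
    K,R,t,_=c; d=R.T@np.linalg.solve(K,[u,v,1.]); return -R.T@t, d/np.linalg.norm(d)
def onplane(c,u,v,z):
    o,d=ray(c,u,v); return o+d*(z-o[2])/d[2]
def proj(c,p):
    K,R,t,_=c; q=K@(R@np.array(p,float)+t); return q[:2]/q[2]
def tri(c1,p1,c2,p2):
    o1,d1=ray(c1,*p1);o2,d2=ray(c2,*p2)
    s=np.linalg.lstsq(np.c_[d1,-d2],o2-o1,rcond=None)[0]
    a=o1+s[0]*d1;b=o2+s[1]*d2; return (a+b)/2,np.linalg.norm(a-b)
E
python3 - <<'E'
from h import *
for n in ("scene","top"):
    im=cams.get_image(n); cv2.imwrite(f"pics/{n}0.png",im[:,:,::-1]); print(n,cams.camera_info(n))
print(cams.camera_info("wrist"), r.get_obs())
E
```

```text
pics
scene {'vfov': 49.16818183069771, 'cx': 319.02287610179854, 'cy': 236.31249048337483, 'rvec': array([ 1.96625706,  1.08740207, -0.56854203]), 'tvec': array([-249.45518337, -146.93704281, 1442.41597086])}
top {'vfov': 52.20160198600439, 'cx': 322.8206148605328, 'cy': 234.31198474983148, 'rvec': array([ 2.19455814, -2.18491784,  0.06816871]), 'tvec': array([ -16.85320828,  532.50699199, 1038.89190924])}
{'vfov': 71.01368346304677, 'cx': 324.10403239351035, 'cy': 237.6762640590971, 'rvec': array([-1.60117149, -2.47052645, -0.39625828]), 'tvec': array([599.38043293, -41.64980919, 379.48473942])} {'clock': 0.1, 'joint_positions': array([-8.15278911e-01,  4.07468940e-02,  8.38990510e-02, -4.42298613e-04,
       -1.61551286e+00, -3.33674628e-01]), 'dq': array([-0.00114011, -0.00179361,  0.00208923,  0.00070706,  0.00035891,
        0.00042117]), 'tau': array([-4.01687867e-03, -3.69345045e+01,  3.48281944e+01,  6.95183694e+00,
       -4.58800409e-03,  9.88079762e-06]), 'position': array([ 245.60002404, -547.09359258,  230.36841   ]), 'eef_rot': array([ 3.13996983e+00, -9.48452229e-05, -2.71973036e+00]), 'wrist_force': array([-0.32131784,  1.40467621,  0.34997361]), 'moment': array([0.03189188, 0.02372941, 0.03065232]), 'gripper_force': 0.0, 'finger_gap': 85.43035123525449}
```

View pics/scene0.png

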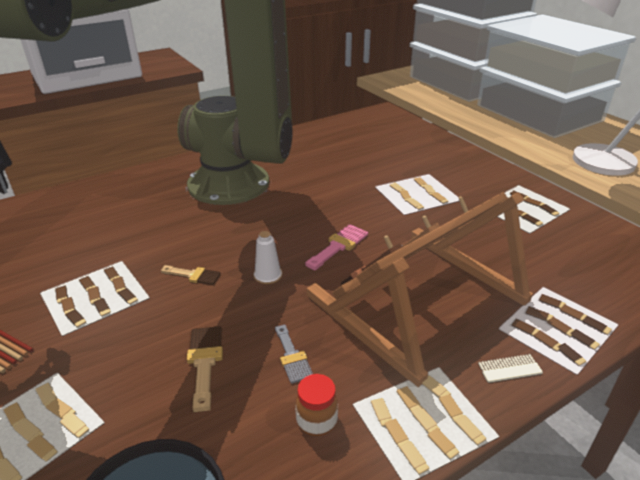

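View pics/top0.png

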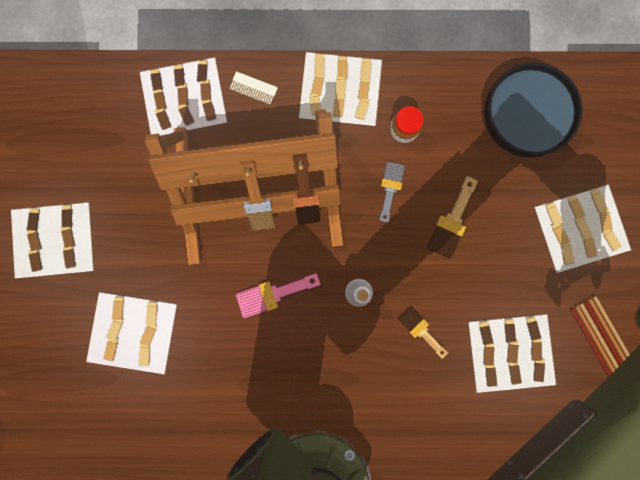

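Scene and top views: the free peg is the left-hand one (top ~193,180), with hanging brushes at top (258,195) and (305,190). Brush candidates in the top view are pale/large (455,215), pale/small (423,332), grey (391,191) and pink (278,296). The printed cards also show brush pictures. By the description I choose the large pale one at (455,215); I'll check it and the peg in a close crop.

Run:
```python
from h import *
t=cv2.imread("pics/top0.png"); s=cv2.imread("pics/scene0.png")
a=cv2.resize(t[165:265,415:495],None,fx=5,fy=5,interpolation=cv2.INTER_CUBIC)  #400x500
b=cv2.resize(t[130:230,140:220],None,fx=5,fy=5,interpolation=cv2.INTER_CUBIC)
cv2.imwrite("pics/crop1.png",np.hstack([a,b]))
c=cv2.resize(s[180:320,300:500+40],None,fx=3.3,fy=3.3,interpolation=cv2.INTER_CUBIC)
cv2.imwrite("pics/crop2.png",c); print(c.shape)
```

```text
(462, 792, 3)
```

View pics/crop1.png

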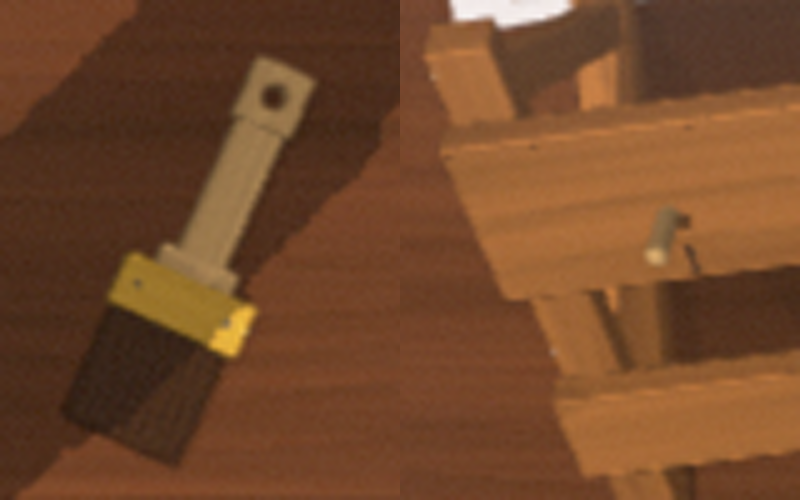

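View pics/crop2.png

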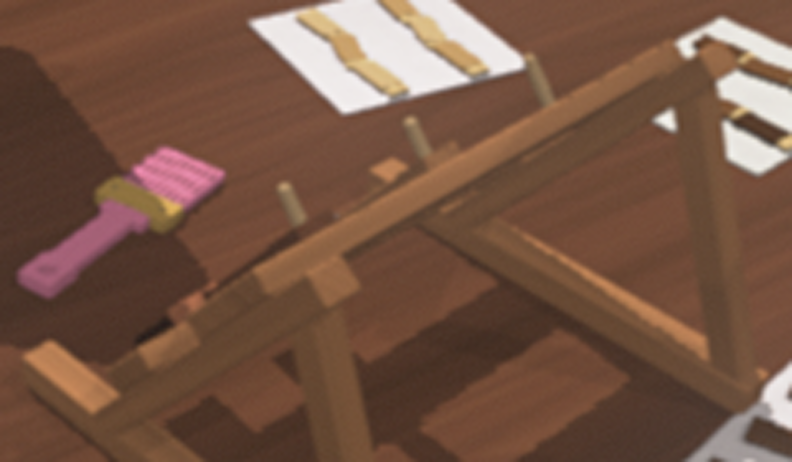

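Left crop: the choice is confirmed, with a pale handle, brass ferrule, dark brown bristles and the eye at top (469.6,184.4). Right crop: free peg tip at top (191,181), foot (194.4,172.6), ink tick (198.4,181.6). Second crop: free peg tip at scene (460.9,198.2), the other tips at (424.5,217) and (386.7,236.7).

Run:
```python
from h import *
T=cam("top");S=cam("scene")
e=onplane(T,469.6,184.4,10);b=onplane(T,439.5,252.5,8)
d=e-b;print("eye",e,"brush len",np.hypot(*d[:2]),"yaw",np.degrees(np.arctan2(d[1],d[0])))
print("origin",e[:2]-76*d[:2]/np.hypot(*d[:2]))
print("peg tip",tri(T,(191,181),S,(460.9,198.2)))
print("foot@z169",onplane(T,194.4,172.6,169),"tick",onplane(T,198.4,181.6,162))
# peg rail lower edge in top image: bright rail -> darker below
g=cv2.cvtColor(cv2.imread("pics/top0.png"),cv2.COLOR_BGR2GRAY).astype(float)
for name,z,v0,v1,sg in(("low",143.4,(190,174.5),0,-1),("up",203.3,(158,140),0,1)):
    P=[]
    for u in list(range(166,184))+list(range(202,240))+list(range(266,292))+list(range(314,330)):
        vc=v0[0]+(v0[1]-v0[0])*(u-163)/170
        vs=np.arange(int(vc)-8,int(vc)+9); gr=sg*(g[vs+1,u]-g[vs-1,u]); k=gr.argmax(); P.append((u,vs[k]))
    P=np.array(P,float);
    for _ in range(4):
        c=np.polyfit(P[:,0],P[:,1],1);rs=abs(P[:,1]-np.polyval(c,P[:,0]));P=P[rs<max(1.,2*np.median(rs))]
    A=onplane(T,170,np.polyval(c,170),z);B=onplane(T,330,np.polyval(c,330),z)
    dd=A-B;print(name,c,len(P),A,B,"rack yaw",np.degrees(np.arctan2(-dd[0],dd[1])))
```

```text
eye [ 643.51467861 -334.29152091   10.        ] brush len 163.0691075263256 yaw -24.16330566188299
origin [ 574.17361173 -303.18177255]
peg tip (array([618.26151471, 225.57684192, 192.86897598]), np.float64(3.8609394564270683))
foot@z169 [636.86437438 224.49344055 169.        ] tick [621.2262435  218.52127506 162.        ]
low [-1.21941917e-01  2.09159218e+02] 82 [611.0184548  277.17005288 143.4       ] [649.94358897 -27.70195481 143.4       ] rack yaw 7.275985661187165
up [-1.30100970e-01  1.76072078e+02] 98 [663.9199369  259.78444731 203.3       ] [703.02820669 -26.6354163  203.3       ] rack yaw 7.775184711040597
```

```bash
python3 -m inch '[{"angular":[0,0,-5],"linear":[0.035,0.024,-0.01],"hand":1},{"angular":[0,0,-48.4],"linear":[0.343,0.237,-0.09],"hand":0.2},{"angular":[0,0,-48.4],"linear":[0.343,0.237,-0.09],"hand":0.2},{"angular":[0,0,-48.4],"linear":[0.343,0.237,-0.09],"hand":0.2},{"angular":[0,0,-48.4],"linear":[0.343,0.237,-0.09],"hand":0.2},{"angular":[0,0,-48.4],"linear":[0.343,0.237,-0.09],"hand":0.2},{"angular":[0,0,-48.4],"linear":[0.343,0.237,-0.09],"hand":0.2},{"angular":[0,0,-48.4],"linear":[0.343,0.237,-0.09],"hand":0.2},{"angular":[0,0,-48.4],"linear":[0.343,0.237,-0.09],"hand":0.2},{"angular":[0,0,-48.4],"linear":[0.343,0.237,-0.09],"hand":0.2}]' 40
python3 -m inch '[{"angular":[0,0,0],"linear":[0,0,0],"hand":0.2},{"angular":[0,0,0],"linear":[0,0,0],"hand":0.2}]'
python3 - <<'E'
from h import *
o=r.get_obs();W=cam("wrist");im=cams.get_image("wrist");cv2.imwrite("pics/w1.png",im[:,:,::-1])
np.set_printoptions(suppress=True,precision=3)
print(o['position'],o['eef_rot'],o['joint_positions'],o['wrist_force'],o['finger_gap'])
import pickle;pickle.dump(W,open("w1.pkl","wb"))
R,t=W[1],W[2];print("cam",-R.T@t)
for p in((643.5,-334.3,10),(588.8,-309.7,10)):print(proj(W,p))
E
```

```text
clock: 1.1
position: [590.9, -306.4, 137.3]
eef_rot: [3.141, -0.005, 2.723]
wrist_force: [-0.7, 0.2, 0.0]
finger_gap: 51.5
gripper_force: 0.0
clock: 1.3
position: [588.2, -310.9, 141.4]
eef_rot: [-3.141, -0.0, 2.718]
wrist_force: [-0.2, -0.5, -0.7]
finger_gap: 51.1
gripper_force: 0.0
[ 588.21  -310.885  141.399] [-3.141 -0.     2.718] [-0.186  0.22   0.118  0.    -1.469 -1.808] [-0.178 -0.48  -0.673] 51.138893966560744
cam [ 515.724 -277.772  283.837]
[325.169 290.076]
[325.119 226.269]
```

View pics/w1.png

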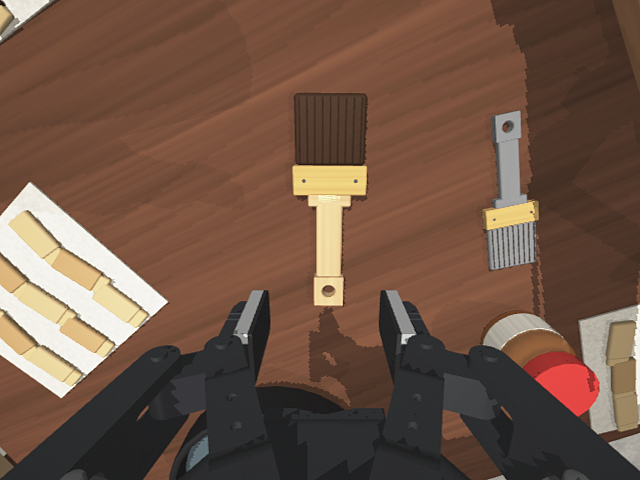

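The wrist view shows the brush, well aligned, with the eye at (328,291.5) and bristle end mid at (330.5,93). The grey look-alike is at (510,190) and the jar at (545,370).

Run:
```python
from h import *
import pickle;W=pickle.load(open("w1.pkl","rb"))
e=onplane(W,328,291.5,10);b=onplane(W,330.5,93,10);d=(e-b)[:2];u=d/np.hypot(*d)
print(e,b,np.hypot(*d),np.degrees(np.arctan2(d[1],d[0])),"grasp",e[:2]-60*u)
```

```text
[ 645.8573661  -332.55412729   10.        ] [ 495.50512796 -263.2272153    10.        ] 165.56574597641753 -24.754268076504832 grasp [ 591.37064703 -307.43048414]
```

```bash
python3 -m inch '[{"angular":[0,0,-0.5],"linear":[0.0025,0.003,-0.04],"hand":0.2},{"angular":[0,0,-0.5],"linear":[0.0025,0.003,-0.08],"hand":0.2},{"angular":[0,0,-0.5],"linear":[0.0025,0.003,-0.11],"hand":0.2},{"angular":[0,0,-0.5],"linear":[0.0025,0.003,-0.13],"hand":0.2},{"angular":[0,0,-0.5],"linear":[0.0025,0.003,-0.138],"hand":0.2},{"angular":[0,0,-0.5],"linear":[0.0025,0.003,-0.138],"hand":0.2},{"angular":[0,0,-0.5],"linear":[0.0025,0.003,-0.138],"hand":-1},{"angular":[0,0,-0.5],"linear":[0.0025,0.003,-0.138],"hand":-1},{"angular":[0,0,-0.5],"linear":[0.0025,0.003,-0.138],"hand":-1},{"angular":[0,0,-0.5],"linear":[0.0025,0.003,-0.138],"hand":-1}]' 40
```

```text
clock: 2.35
position: [592.2, -307.9, 5.6]
eef_rot: [-3.142, 0.003, 2.71]
wrist_force: [-0.8, 0.5, 7.0]
finger_gap: 20.4
gripper_force: 39.8
```

```bash
python3 -m inch '[{"angular":[0,0,0],"linear":[0,0,0.03],"hand":-1},{"angular":[0,0,0],"linear":[0,0,0.07],"hand":-1},{"angular":[0,0,4],"linear":[0,0,0.11],"hand":-1},{"angular":[0,0,8],"linear":[-0.01,0.02,0.15],"hand":-1},{"angular":[0,0,12],"linear":[-0.03,0.05,0.19],"hand":-1},{"angular":[0,0,16],"linear":[-0.05,0.09,0.22],"hand":-1},{"angular":[0,0,20],"linear":[-0.07,0.13,0.23],"hand":-1},{"angular":[0,0,24],"linear":[-0.09,0.17,0.23],"hand":-1},{"angular":[0,0,28],"linear":[-0.1,0.21,0.23],"hand":-1},{"angular":[0,0,32.2],"linear":[-0.11,0.25,0.23],"hand":-1}]' 60
python3 -m inch '[{"angular":[0,0,0],"linear":[0,0.04,0],"hand":-1},{"angular":[0,0,0],"linear":[0,0.08,0],"hand":-1},{"angular":[0,0,0],"linear":[0,0.12,0],"hand":-1},{"angular":[0,0,0],"linear":[0,0.16,0],"hand":-1},{"angular":[0,0,0],"linear":[0,0.20,0],"hand":-1},{"angular":[0,0,0],"linear":[0,0.24,0],"hand":-1},{"angular":[0,0,0],"linear":[0,0.26,0],"hand":-1},{"angular":[0,0,0],"linear":[0,0.27,0],"hand":-1},{"angular":[0,0,0],"linear":[0,0.27,0],"hand":-1}]'
python3 -m inch '[{"angular":[0.9,-6.9,0],"linear":[0,0,0],"hand":-1},{"angular":[1.8,-13.8,0],"linear":[0,0,0],"hand":-1},{"angular":[2.7,-20.7,0],"linear":[0,0,0],"hand":-1},{"angular":[3.6,-27.6,0],"linear":[0,0,0],"hand":-1},{"angular":[4.5,-34.5,0],"linear":[0,0,0],"hand":-1},{"angular":[5.4,-41.4,0],"linear":[0,0,0],"hand":-1},{"angular":[6.2,-47,0],"linear":[0,0,0],"hand":-1},{"angular":[6.8,-51.6,0],"linear":[0,0,0],"hand":-1},{"angular":[6.8,-51.6,0],"linear":[0,0,0],"hand":-1},{"angular":[6.8,-51.6,0],"linear":[0,0,0],"hand":-1}]'
python3 - <<'E'
from h import *
import pickle
o=r.get_obs();W=cam("wrist");im=cams.get_image("wrist");cv2.imwrite("pics/w2.png",im[:,:,::-1]);pickle.dump(W,open("w2.pkl","wb"))
np.set_printoptions(suppress=True,precision=3)
from scipy.spatial.transform import Rotation as Ro
Rm=Ro.from_euler('xyz',o['eef_rot']).as_matrix();print(Rm,o['position'],o['joint_positions'],o['finger_gap'],o['clock'])
print(proj(W,(618,225.6,193)),proj(W,(638,226,168)))
E
```

```text
clock: 3.35
position: [480.2, -55.8, 233.6]
eef_rot: [3.141, 0.001, -3.008]
wrist_force: [0.9, 0.6, -1.3]
finger_gap: 19.4
gripper_force: 58.8
clock: 4.25
position: [481.0, 213.1, 232.9]
eef_rot: [-3.141, -0.001, -3.01]
wrist_force: [0.1, -0.4, -1.5]
finger_gap: 19.3
gripper_force: 58.9
clock: 5.25
position: [485.6, 214.2, 238.5]
eef_rot: [-3.139, 0.897, -3.013]
wrist_force: [-0.0, -0.8, -2.3]
finger_gap: 19.1
gripper_force: 59.1
[[-0.619 -0.127  0.775]
 [-0.08   0.992  0.098]
 [-0.781 -0.002 -0.624]] [485.636 214.197 238.472] [ 1.151 -0.912 -1.083  0.885 -1.041 -2.921] 19.12467782808632 5.25
[318.093 276.998] [316.465 256.793]
```

View pics/w2.png

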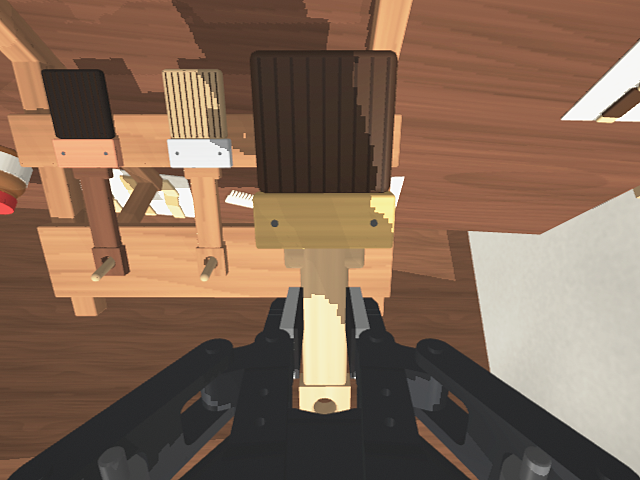

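The wrist view shows the brush held square, its eye at (325,406), bristles toward the camera. Hung pegs are at about (100,268) and (208,268), and the free peg is hidden behind the handle. I'll step left and forward to uncover it, which also frees joint 3.

```bash
python3 -m inch '[{"angular":[0,0,0],"linear":[0.015,0.015,-0.015],"hand":-1},{"angular":[0,0,0],"linear":[0.03,0.035,-0.035],"hand":-1},{"angular":[0,0,0],"linear":[0.045,0.055,-0.055],"hand":-1},{"angular":[0,0,0],"linear":[0.045,0.055,-0.055],"hand":-1},{"angular":[0,0,0],"linear":[0.045,0.055,-0.055],"hand":-1},{"angular":[0,0,0],"linear":[0.045,0.055,-0.055],"hand":-1},{"angular":[0,0,0],"linear":[0.045,0.055,-0.055],"hand":-1}]'
python3 - <<'E'
from h import *
import pickle
o=r.get_obs();W=cam("wrist");im=cams.get_image("wrist");cv2.imwrite("pics/w3.png",im[:,:,::-1]);pickle.dump((W,o['position'],o['eef_rot']),open("w3.pkl","wb"))
np.set_printoptions(suppress=True,precision=3)
from scipy.spatial.transform import Rotation as Ro
Rm=Ro.from_euler('xyz',o['eef_rot']).as_matrix();print(Rm,o['position'],o['joint_positions'],o['finger_gap'],o['clock'])
print(proj(W,(618,225.6,193)),proj(W,(638,226,168)))
E
```

```text
clock: 6.0
position: [533.9, 257.8, 196.7]
eef_rot: [-3.135, 0.877, -2.985]
wrist_force: [-0.1, 0.5, -1.3]
finger_gap: 19.4
gripper_force: 59.1
[[-0.632 -0.151  0.76 ]
 [-0.099  0.989  0.113]
 [-0.769 -0.004 -0.64 ]] [533.902 257.763 196.724] [ 1.012 -0.654 -1.029  0.957 -0.797 -2.99 ] 19.364179948537853 6.0
[260.248 318.761] [263.784 289.707]
```

View pics/w3.png

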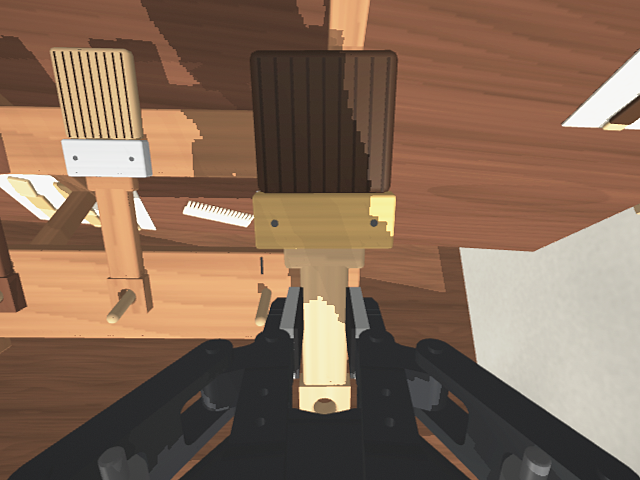

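Wrist view: the tick is at (262,265) and the free peg runs from about (266,291) to a tip near (260,322), which matches the top-view estimate. The brush's eye is at (325,406). Joint 6 is at its limit, so I'll turn the brush a few degrees in its plane. First I'll crop for exact pixels.

Run:
```python
from h import *
s=cv2.imread("pics/w3.png")
a=cv2.resize(s[250:340,230:310],None,fx=5,fy=5,interpolation=cv2.INTER_CUBIC)
b=cv2.resize(s[370:430,285:365],None,fx=5,fy=5,interpolation=cv2.INTER_CUBIC)
b=np.vstack([b,np.zeros((150,400,3),np.uint8)])
cv2.imwrite("pics/crop3.png",np.hstack([a,b]))
```

```text
(no output)
```

View pics/crop3.png

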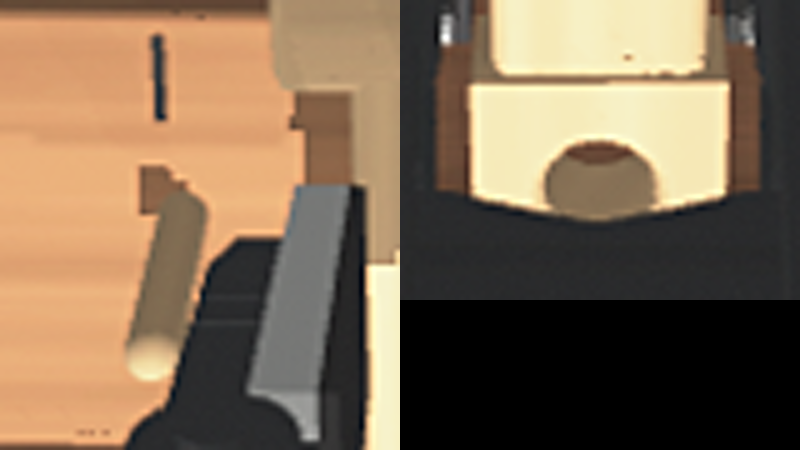

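Crop: peg tip centre (260.2,321.6), foot (266.8,291), and hole front centre (325,406.5).

```bash
cat > g.py <<'E'
from h import *
import pickle
from scipy.spatial.transform import Rotation as Ro
np.set_printoptions(suppress=True,precision=2)
W,p,e=pickle.load(open("w3.pkl","rb"))
Rm=Ro.from_euler('xyz',e).as_matrix()
psi=np.radians(7.5);c,s=np.cos(psi),np.sin(psi)
a=np.radians(50);ax=np.array([-np.cos(a)*c,-np.cos(a)*s,np.sin(a)])   # peg axis
b=np.radians(38);n=np.array([-np.cos(b)*c,-np.cos(b)*s,np.sin(b)])    # face normal
up=np.array([np.sin(b)*c,np.sin(b)*s,np.cos(b)]); left=np.array([-s,c,0])
# eye front in tool frame, brush front plane 4.4 mm behind TCP
o,d=ray(W,325,406.5); ot=Rm.T@(o-p); dt=Rm.T@d
eye=ot+dt*(-4.4-ot[2])/dt[2]; eye[2]+=5
E
python3 - <<'E'
from g import *
print("eye in tool",eye,"cam in tool",ot)
T=cam("top")
print("tip tri wrist/top",tri(T,(191,181),W,(260.2,321.6)),"wrist/scene",tri(cam("scene"),(460.9,198.2),W,(260.2,321.6)))
# foot: ray with face plane through low-edge (mid rail) estimates
for nm,C,px in(("top",T,(194.4,172.6)),("wrist",W,(266.8,291))):
    print(nm,"foot z=169",onplane(C,*px,169))
print("tri foot",tri(T,(194.4,172.6),W,(266.8,291)),"tick",tri(T,(198.4,181.6),W,(262,265.5)))
print("ax",ax,"n",n,"up",up)
E
```

```text
eye in tool [-57.4    0.55   0.6 ] cam in tool [  79.74    0.26 -142.28]
tip tri wrist/top (array([616.82, 224.65, 194.76]), np.float64(2.288508963142064)) wrist/scene (array([620.64, 225.6 , 194.57]), np.float64(0.05349775634874165))
top foot z=169 [636.86 224.49 169.  ]
wrist foot z=169 [637.68 228.39 169.  ]
tri foot (array([637.2 , 226.57, 168.56]), np.float64(3.8032030061472946)) tick (array([623.08, 222.46, 152.49]), np.float64(2.911600513318718))
ax [-0.64 -0.08  0.77] n [-0.78 -0.1   0.62] up [0.61 0.08 0.79]
```

```bash
cat >> g.py <<'E'
T0=np.array([619.5,225.6,194.6])
def goal(t,phi=0,tilt=12,y=0):
    "rotvec deg and shift (m) from measured pose so the eye centre sits t mm beyond peg tip on its axis"
    q=r.get_obs(); R0=Ro.from_euler('xyz',q['eef_rot']).as_matrix()
    z=-(np.cos(np.radians(tilt))*n+np.sin(np.radians(tilt))*up)
    yv=left; x=np.cross(yv,z)
    Rd=Ro.from_rotvec(-z*np.radians(phi)).as_matrix()@np.c_[x,yv,z]
    P=T0+t*ax+y*left-Rd@eye
    return np.degrees(Ro.from_matrix(Rd@R0.T).as_rotvec()),(P-q['position'])/1000,q,R0
def show(*k,**kw):
    a_,l_,q,R0=goal(*k,**kw); E=q['position']+R0@eye-T0
    print("turn",a_,"shift",l_.round(4)); print("eye rel tip: ax %.1f left %.1f"%(E@ax,E@left),"perp-up %.1f"%(E@np.cross(left,ax)),"j",q['joint_positions'],"F",q['wrist_force'],q['finger_gap'],q['clock'])
E
python3 -c "
from g import *
show(30);show(30,phi=6)"
```

```text
turn [-1.23 10.18 -1.19] shift [ 0.02 -0.04 -0.02]
eye rel tip: ax 63.3 left 44.7 perp-up -3.7 j [ 1.01 -0.65 -1.03  0.96 -0.8  -2.99] F [ 0.34 -0.25 -1.41] 19.399917720315766 6.05
turn [-5.44  9.58  3.05] shift [ 0.02 -0.05 -0.02]
eye rel tip: ax 63.3 left 44.7 perp-up -3.7 j [ 1.01 -0.65 -1.03  0.96 -0.8  -2.99] F [ 0.34 -0.25 -1.41] 19.399917720315766 6.05
```

```bash
sed -i 's/"shift",l_.round(4)/"shift mm",1000*l_/' g.py; python3 -m inch '[{"angular":[-0.6,5,-0.6],"linear":[0.01,-0.02,-0.01],"hand":-1},{"angular":[-1.2,10.2,-1.2],"linear":[0.02,-0.04,-0.02],"hand":-1},{"angular":[-1.2,10.2,-1.2],"linear":[0.02,-0.043,-0.02],"hand":-1},{"angular":[-1.2,10.2,-1.2],"linear":[0.02,-0.043,-0.02],"hand":-1},{"angular":[-1.2,10.2,-1.2],"linear":[0.02,-0.043,-0.02],"hand":-1}]'; python3 -c "
from g import *
show(30)"
```

```text
clock: 6.55
position: [553.9, 215.0, 176.5]
eef_rot: [-3.14, 0.698, -3.01]
wrist_force: [-0.0, 0.2, -0.7]
finger_gap: 19.1
gripper_force: 59.1
turn [ 0.05  0.02 -0.01] shift mm [2.58 1.78 4.65]
eye rel tip: ax 28.2 left -1.4 perp-up -5.1 j [ 0.93 -0.56 -0.87  0.66 -0.86 -2.71] F [-0.01  0.21 -0.73] 19.093550323070517 6.55
```

```bash
python3 -m inch '[{"angular":[0,0,0],"linear":[0.003,0.002,0.0045],"hand":-1},{"angular":[0,0,0],"linear":[0.008,0.0025,-0.002],"hand":-1},{"angular":[0,0,0],"linear":[0.0125,0.003,-0.007],"hand":-1},{"angular":[0,0,0],"linear":[0.0155,0.0035,-0.0107],"hand":-1},{"angular":[0,0,0],"linear":[0.0155,0.0035,-0.0107],"hand":-1},{"angular":[0,0,0],"linear":[0.0155,0.0035,-0.0107],"hand":-1}]'; python3 -c "
from g import *
show(10)
im=cams.get_image('wrist')[:,:,::-1];cv2.imwrite('pics/w4.png',im)
s=cams.get_image('scene')[:,:,::-1];cv2.imwrite('pics/s4.png',s)
a=cv2.resize(im[370:430,285:365],None,fx=5,fy=5,interpolation=cv2.INTER_CUBIC)
b=cv2.resize(s[160:240,410:490],(400,400),interpolation=cv2.INTER_CUBIC)
cv2.imwrite('pics/crop4.png',np.hstack([np.vstack([a,np.zeros((100,400,3),np.uint8)]),b]))"
```

```text
clock: 7.15
position: [569.7, 218.1, 165.2]
eef_rot: [-3.14, 0.697, -3.01]
wrist_force: [0.1, 0.1, -0.0]
finger_gap: 19.2
gripper_force: 59.1
turn [ 0.08 -0.07  0.04] shift mm [-0.49  0.32  0.61]
eye rel tip: ax 9.2 left -0.4 perp-up -0.1 j [ 0.9  -0.51 -0.85  0.67 -0.8  -2.71] F [ 0.1   0.05 -0.03] 19.23911400733214 7.15
```

View pics/crop4.png

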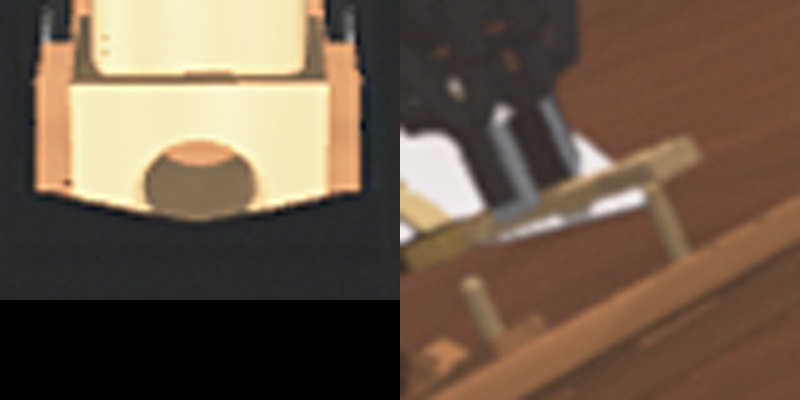

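Scene crop: the peg stands right under the eye region (655,190), brush just above its tip. The wrist crop shows the hole not yet filled. I'll advance along the peg axis while checking force.

```bash
python3 -m inch '[{"angular":[0,0,0],"linear":[0.0008,0.0006,-0.001],"hand":-1},{"angular":[0,0,0],"linear":[0.002,0.0008,-0.0025],"hand":-1},{"angular":[0,0,0],"linear":[0.0035,0.001,-0.0045],"hand":-1},{"angular":[0,0,0],"linear":[0.005,0.0012,-0.006],"hand":-1},{"angular":[0,0,0],"linear":[0.0064,0.0012,-0.0077],"hand":-1},{"angular":[0,0,0],"linear":[0.0064,0.0012,-0.0077],"hand":-1}]'; python3 -c "
from g import *
show(-5);print(r.get_obs()['moment'])"
```

```text
clock: 7.85
position: [576.0, 219.2, 156.9]
eef_rot: [-3.14, 0.696, -3.011]
wrist_force: [-2.3, 0.2, -3.9]
finger_gap: 19.5
gripper_force: 59.0
turn [ 0.08 -0.12  0.05] shift mm [ 2.83  0.44 -2.59]
eye rel tip: ax -1.3 left -0.1 perp-up -0.5 j [ 0.88 -0.48 -0.85  0.68 -0.78 -2.71] F [-2.31  0.19 -3.87] 19.48752457440687 7.85
[-0.24  3.04  0.24]
```

```bash
python3 -m inch '[{"angular":[0,0,0],"linear":[-0.0008,-0.0001,-0.0006],"hand":-1},{"angular":[0,0,0],"linear":[0.0005,0.0001,-0.0021],"hand":-1},{"angular":[0,0,0],"linear":[0.002,0.0003,-0.004],"hand":-1},{"angular":[0,0,0],"linear":[0.004,0.0005,-0.0065],"hand":-1},{"angular":[0,0,0],"linear":[0.0056,0.0008,-0.0083],"hand":-1},{"angular":[0,0,0],"linear":[0.0056,0.0008,-0.0083],"hand":-1}]'; python3 -c "
from g import *
show(-15);print(r.get_obs()['moment'])"
```

```text
clock: 8.45
position: [581.9, 220.3, 149.5]
eef_rot: [-3.141, 0.697, -3.011]
wrist_force: [-0.9, 0.5, -2.3]
finger_gap: 19.2
gripper_force: 59.1
turn [ 0.04 -0.05  0.03] shift mm [ 3.26  0.18 -2.82]
eye rel tip: ax -10.8 left 0.3 perp-up -0.7 j [ 0.87 -0.46 -0.85  0.69 -0.75 -2.72] F [-0.86  0.49 -2.34] 19.17809817482805 8.45
[-0.24  2.45  0.11]
```

```bash
python3 -m inch '[{"angular":[0,0,0],"linear":[0.0012,0.0001,-0.0018],"hand":-1},{"angular":[0,0,0],"linear":[0.0025,0.0003,-0.0035],"hand":-1},{"angular":[0,0,0],"linear":[0.004,0.0005,-0.0055],"hand":-1},{"angular":[0,0,0],"linear":[0.006,0.0008,-0.008],"hand":-1},{"angular":[0,0,0],"linear":[0.006,0.0008,-0.008],"hand":-1},{"angular":[0,0,0],"linear":[0.006,0.0008,-0.008],"hand":-1}]'; python3 -c "
from g import *
show(-26,tilt=2);print(r.get_obs()['moment'])"
```

```text
clock: 9.05
position: [587.8, 221.1, 141.8]
eef_rot: [-3.141, 0.697, -3.011]
wrist_force: [0.1, 0.1, -1.1]
finger_gap: 19.4
gripper_force: 59.1
turn [ 1.34 -9.95  0.03] shift mm [ 11.32   1.23 -10.66]
eye rel tip: ax -20.5 left 0.2 perp-up -1.1 j [ 0.85 -0.44 -0.86  0.7  -0.72 -2.73] F [ 0.13  0.08 -1.12] 19.438558358064853 9.05
[-0.22  1.97  0.02]
```

```bash
python3 -m inch '[{"angular":[0.3,-2.4,0],"linear":[0.0026,0.0003,-0.0028],"hand":-1},{"angular":[0.6,-4.8,0],"linear":[0.0052,0.0006,-0.0056],"hand":-1},{"angular":[0.9,-7.2,0],"linear":[0.0078,0.0009,-0.0085],"hand":-1},{"angular":[1.3,-9.9,0],"linear":[0.0104,0.0011,-0.0114],"hand":-1},{"angular":[1.3,-9.9,0],"linear":[0.0104,0.0011,-0.0114],"hand":-1},{"angular":[1.3,-9.9,0],"linear":[0.0104,0.0011,-0.0114],"hand":-1}]'; python3 -c "
from g import *
show(-28,tilt=0);print(r.get_obs()['moment'])"
```

```text
clock: 9.65
position: [595.3, 217.4, 134.0]
eef_rot: [-3.138, 0.849, -2.99]
wrist_force: [-8.9, 9.6, -11.7]
finger_gap: 19.6
gripper_force: 60.6
turn [ 0.61 -3.28 -1.03] shift mm [ 6.56  5.29 -5.72]
eye rel tip: ax -22.3 left -3.6 perp-up -1.3 j [ 0.74 -0.49 -1.04  1.06 -0.5  -2.99] F [ -8.85   9.6  -11.74] 19.602192807753017 9.65
[0.98 7.06 3.3 ]
```

Joint 6 reached its limit again and the brush presses sideways on the peg at about 10 N. I'll ease off with less tilt and a small in-plane turn.

```bash
python3 -c "
from g import *
show(-23,tilt=6,phi=4)"
```

```text
turn [-3.14  2.25  1.67] shift mm [-0.43  0.33  2.23]
eye rel tip: ax -22.3 left -3.6 perp-up -1.3 j [ 0.74 -0.49 -1.04  1.06 -0.5  -2.99] F [ -8.85   9.6  -11.74] 19.602192807753017 9.65
```

```bash
python3 -m inch '[{"angular":[-1.5,1.1,0.8],"linear":[-0.0006,0.0001,0.0007],"hand":-1},{"angular":[-3.1,2.3,1.7],"linear":[-0.0013,0.0002,0.0014],"hand":-1},{"angular":[-3.1,2.3,1.7],"linear":[-0.0013,0.0002,0.0014],"hand":-1},{"angular":[-3.1,2.3,1.7],"linear":[-0.0013,0.0002,0.0014],"hand":-1}]'; python3 -c "
from g import *
show(-24,tilt=6,phi=4)"
```

```text
clock: 10.05
position: [594.5, 216.0, 135.9]
eef_rot: [-3.07, 0.799, -2.915]
wrist_force: [-10.0, 3.5, -8.4]
finger_gap: 19.3
gripper_force: 60.5
turn [-0.01 -0.06  0.25] shift mm [ 1.05  1.83 -0.42]
eye rel tip: ax -22.9 left -1.9 perp-up -0.7 j [ 0.79 -0.47 -0.99  0.93 -0.58 -2.84] F [-9.99  3.49 -8.39] 19.260141558559106 10.05
```

```bash
python3 -m inch '[{"angular":[0,0,0],"linear":[-0.0007,0.0008,-0.0005],"hand":-1},{"angular":[0,0,0],"linear":[-0.0014,0.0016,-0.001],"hand":-1},{"angular":[0,0,0],"linear":[-0.0014,0.0016,-0.001],"hand":-1},{"angular":[0,0,0],"linear":[-0.0014,0.0016,-0.001],"hand":-1}]'; python3 -c "
from g import *
show(-24,tilt=6,phi=4)"
```

```text
clock: 10.45
position: [593.8, 216.7, 136.4]
eef_rot: [-3.07, 0.801, -2.918]
wrist_force: [-6.0, 1.4, -8.0]
finger_gap: 19.5
gripper_force: 60.1
turn [-0.05  0.03  0.39] shift mm [ 1.71  1.16 -0.95]
eye rel tip: ax -22.1 left -1.2 perp-up -0.8 j [ 0.79 -0.48 -0.99  0.94 -0.59 -2.85] F [-6.01  1.44 -7.98] 19.47213995702452 10.45
```

```bash
python3 -m inch '[{"angular":[0,0,0],"linear":[-0.0007,0.0005,-0.001],"hand":-1},{"angular":[0,0,0],"linear":[-0.0012,0.0008,-0.0025],"hand":-1},{"angular":[0,0,0],"linear":[-0.0012,0.0008,-0.0025],"hand":-1},{"angular":[0,0,0],"linear":[-0.0012,0.0008,-0.0025],"hand":-1}]'; python3 -c "
from g import *
show(-24,tilt=6,phi=4)"
```

```text
clock: 10.85
position: [593.6, 217.7, 136.6]
eef_rot: [-3.072, 0.805, -2.919]
wrist_force: [-4.3, 0.3, -5.3]
finger_gap: 19.6
gripper_force: 60.1
turn [-0.15  0.21  0.42] shift mm [ 2.    0.1  -1.15]
eye rel tip: ax -21.6 left -0.2 perp-up -0.8 j [ 0.79 -0.48 -0.99  0.94 -0.58 -2.86] F [-4.31  0.32 -5.26] 19.631714889112082 10.85
```

```bash
python3 -m inch '[{"angular":[0,0,0],"linear":[0,0,0],"hand":-0.3},{"angular":[0,0,0],"linear":[0,0,0],"hand":-0.1},{"angular":[0,0,0],"linear":[0,0,0],"hand":0},{"angular":[0,0,0],"linear":[0,0,0],"hand":0},{"angular":[0,0,0],"linear":[0,0,0],"hand":0}]'; python3 -c "
from g import *
show(-24,tilt=6,phi=4)
im=cams.get_image('wrist')[:,:,::-1];cv2.imwrite('pics/w5.png',im)"
```

```text
clock: 11.35
position: [593.8, 218.3, 137.8]
eef_rot: [-3.073, 0.806, -2.919]
wrist_force: [-0.0, -0.6, 0.4]
finger_gap: 42.5
gripper_force: 0.0
turn [-0.2   0.29  0.39] shift mm [ 1.71 -0.42 -2.32]
eye rel tip: ax -20.9 left 0.3 perp-up 0.2 j [ 0.79 -0.48 -0.99  0.95 -0.58 -2.86] F [-0.   -0.57  0.37] 42.485058889581154 11.35
```

View pics/w5.png

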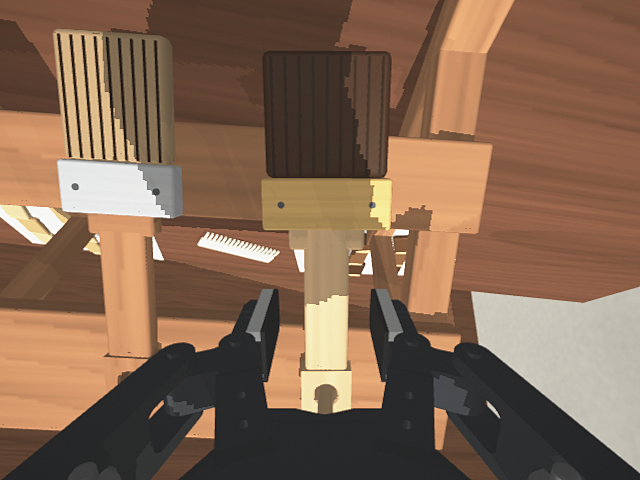

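Wrist view: the brush has dropped back onto the rails, its eye at (325,398) with the peg in it, fingers clear on both sides. Now I'll retreat.

```bash
python3 -m inch '[{"angular":[0,0,0],"linear":[-0.007,-0.001,0.007],"hand":0},{"angular":[0,0,0],"linear":[-0.02,-0.002,0.02],"hand":0},{"angular":[0,0,0],"linear":[-0.035,-0.004,0.036],"hand":0},{"angular":[0,3,0],"linear":[-0.05,-0.006,0.052],"hand":0},{"angular":[-1,8,0],"linear":[-0.065,-0.008,0.07],"hand":0},{"angular":[-2,14,0],"linear":[-0.08,-0.01,0.09],"hand":0},{"angular":[-2,14,0],"linear":[-0.09,-0.011,0.1],"hand":0},{"angular":[-2,14,0],"linear":[-0.09,-0.011,0.1],"hand":0},{"angular":[-2,14,0],"linear":[-0.09,-0.011,0.1],"hand":0},{"angular":[-2,14,0],"linear":[-0.09,-0.011,0.1],"hand":0}]'; python3 -c "
from g import *
show(0)
im=cams.get_image('wrist')[:,:,::-1];s=cams.get_image('scene')[:,:,::-1]
a=cv2.resize(im,(400,300),interpolation=cv2.INTER_AREA)
b=cv2.resize(s[170:320,330:530],(400,300),interpolation=cv2.INTER_CUBIC)
cv2.imwrite('pics/w6.png',np.hstack([a,b]))"
```

```text
clock: 12.4
position: [503.5, 206.6, 235.1]
eef_rot: [-3.093, 0.557, -2.933]
wrist_force: [0.3, -0.0, -0.5]
finger_gap: 42.5
gripper_force: 0.0
turn [ 3.57 -7.58 -2.82] shift mm [ 72.08  12.71 -76.92]
eye rel tip: ax 98.0 left 0.6 perp-up -7.4 j [ 1.02 -0.61 -0.69  0.47 -1.17 -2.51] F [ 0.26 -0.04 -0.5 ] 42.525357993550884 12.4
```

View pics/w6.png

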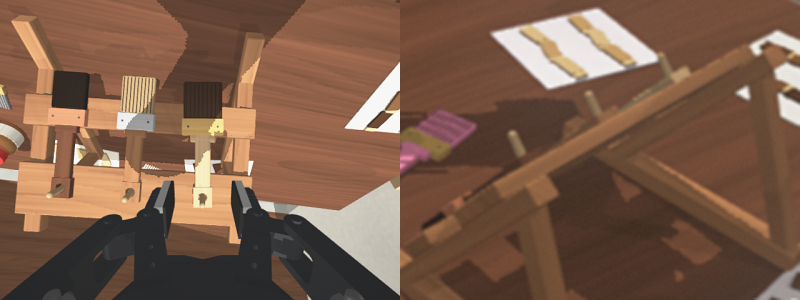

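The combined view (my 11th picture, one over the limit, so no more viewing) shows the brush hanging on the left peg beside the two others, eye at about (203,199) in its left half. I can't tell from it whether the eye end sits fully down on the rail, so I'll check that in numbers using masks and triangulation.

```bash
cat > m.py <<'E'
from g import *
def mask(n,box):
    c=cam(n);im=cams.get_image(n);cv2.imwrite(f"pics/m_{n}.png",im[:,:,::-1])
    h=cv2.cvtColor(im,cv2.COLOR_RGB2HSV);m=cv2.inRange(h,(17,35,70),(32,135,255))
    z=np.zeros_like(m);x0,y0,x1,y1=box;z[y0:y1,x0:x1]=m[y0:y1,x0:x1]
    k,l,s,_=cv2.connectedComponentsWithStats(z)
    i=1+s[1:,4].argmax();cc=max(cv2.findContours((l==i).astype(np.uint8),0,2)[0],key=cv2.contourArea)
    return c,s[i],cc,[tuple(map(int,v)) for v in s[1:] if v[4]>12]
E
python3 - <<'E'
from m import *
w,wb,wc,wl=mask("wrist",(280,190,380,345));t,tb,tc,tl=mask("top",(165,130,235,260));s,sb,sc,sl=mask("scene",(430,170,500,240))
for c,p in((w,T0),(t,T0),(s,T0)):print("tip",proj(c,p),"foot",proj(c,T0-34*ax))
print("w",wl,"t",tl,"s",sl)
F=T0-34*ax
for nm,h in(("flat",10),("up10",20)):
    q=[F-2*up+14*up+h*n+d*left for d in(13,-13)]+[F-2*up-14*up+h*n+d*left for d in(13,-13)]
    for c,k in((w,"w"),(t,"t"),(s,"s")):print(nm,k,[proj(c,x).round(1).tolist() for x in q])
print("wc",cv2.boxPoints(cv2.minAreaRect(wc)),cv2.approxPolyDP(wc,2,True)[:,0].tolist())
print("tc",cv2.approxPolyDP(tc,1.2,True)[:,0].tolist());print("sc",cv2.approxPolyDP(sc,1.2,True)[:,0].tolist())
E
```

```text
tip [323.37 329.06] foot [323.4  312.64]
tip [189.87 179.46] foot [192.38 170.34]
tip [460.48 197.91] foot [467.67 214.22]
w [(291, 190, 68, 143, 4038), (316, 230, 6, 8, 15), (322, 310, 6, 14, 31)] t [(185, 167, 24, 43, 377), (210, 201, 6, 6, 14)] s [(430, 185, 18, 18, 107)]
flat w [[337.2, 329.2], [308.1, 327.5], [339.2, 297.7], [310.1, 295.9]]
flat t [[183.1, 169.9], [197.2, 168.1], [187.4, 181.2], [201.2, 179.5]]
flat s [[473.1, 204.8], [464.4, 209.5], [463.9, 210.9], [455.4, 215.6]]
up10 w [[337.9, 332.0], [307.7, 330.2], [339.9, 299.4], [309.8, 297.5]]
up10 t [[182.6, 173.5], [196.8, 171.7], [187.0, 184.8], [200.9, 183.0]]
up10 s [[470.2, 200.4], [461.5, 205.0], [461.1, 206.5], [452.6, 211.2]]
wc [[291. 190.]
 [358. 190.]
 [358. 332.]
 [291. 332.]] [[291, 190], [291, 214], [305, 215], [306, 226], [308, 220], [315, 220], [306, 221], [308, 215], [312, 216], [310, 218], [315, 218], [311, 217], [315, 215], [332, 217], [323, 229], [322, 243], [325, 250], [322, 257], [314, 263], [313, 240], [314, 299], [310, 300], [309, 331], [339, 331], [339, 300], [334, 299], [336, 240], [328, 243], [327, 236], [330, 239], [334, 237], [334, 227], [343, 225], [343, 222], [338, 222], [342, 222], [341, 225], [333, 224], [336, 222], [332, 221], [334, 218], [343, 220], [337, 220], [340, 218], [337, 215], [342, 215], [343, 218], [357, 215], [358, 191]]
tc [[185, 169], [185, 173], [187, 173], [186, 176], [193, 189], [196, 191], [195, 192], [198, 195], [199, 201], [202, 203], [199, 205], [199, 208], [202, 207], [205, 209], [204, 206], [206, 205], [206, 201], [203, 197], [208, 196], [201, 182], [201, 177], [197, 172], [198, 170], [196, 167], [192, 169], [188, 168], [187, 171]]
sc [[430, 185], [430, 194], [434, 195], [442, 202], [447, 201], [436, 193]]
```

Run:
```python
from m import *
w=cam("wrist");t=cam("top");F=T0-34*ax
for nm,a_,b_ in(("end",(190.5,168.0),(324,332)),):
    X,e_=tri(t,a_,w,b_);D=X-F;print(nm,X,e_,"up %.1f left %.1f n %.1f"%(D@up,D@left,D@n),"expected flat: up ~12, n 10")
# widths in wrist view: flat brush predictions
for h in(10,15):
  for L,Wd in((12,13),(-16,13),(-90,30)):
    p=[proj(w,F+L*up+h*n+d*left) for d in(Wd,-Wd)];print(h,L,"width",p[0][0]-p[1][0],"row",(p[0][1]+p[1][1])/2)
im=cv2.imread("pics/m_wrist.png");h=cv2.cvtColor(im,cv2.COLOR_BGR2HSV)
m=cv2.inRange(h,(17,80,60),(34,255,255))[150:260,250:400];ys,xs=np.nonzero(m)
for v in range(180,222,6):
    k=np.nonzero(m[v-150])[0];print(v,(k.min()+250,k.max()+250) if len(k) else None,end=" ")
```

```text
end [641.8  228.55 187.57] 3.3148928490064935 up 15.4 left 0.0 n 11.2 expected flat: up ~12, n 10
10 12 width 29.092714275044102 row 327.2276037568518
10 -16 width 29.007224526665368 row 295.743698738915
10 -90 width 66.42398524223427 row 213.3941841603677
15 12 width 29.585442061715753 row 328.5745144775691
15 -16 width 29.497036386965817 row 296.5549414460079
15 -90 width 67.5368258944332 row 212.81895432866523
180 None 186 None 192 (np.int64(291), np.int64(357)) 198 (np.int64(291), np.int64(357)) 204 (np.int64(291), np.int64(357)) 210 (np.int64(291), np.int64(357)) 216 (np.int64(296), np.int64(355))
```

```bash
python3 -c "
from cell import r
print(r.sign_off())"
```

```text
the job is handed in; nothing more can be done
None
```

I hung the brush on the free left-hand peg, let go and backed the arm clear, then handed the job in at about 12.5 s; no verdict came back. My last measurement put the eye end about 1 mm from where a flat-hanging brush's should be, good to roughly 3 mm, and I viewed 11 pictures, one over the limit of 10.

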